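Load an empty culture bottle into the sprung labelling cradle

ROBOT

A 7-joint arm with a two-finger parallel gripper is mounted at the origin on a cart in front of the work surface, level with it; the furniture and walls round the work are solid. World frame = base frame: x ahead of the robot, y to its left, z up, the work surface at z = 0. Lengths are in mm, angles in rad, forces in N, time in s.
With the tool pointing down it reaches from about 425 to 875 mm from the base axis. Payload 9.9 kg.
Tool frame: the origin (TCP) lies on the centre line of the jaws, within the pads' length; the fingertips stand 11 mm ahead of it and the grasp point (between the pads) lies 8 mm behind it; z points along the fingers, y is the line along which they close (so a half turn about z gives the same grasp; the last joint's range is limited). The gripper opens to 85 mm and grips with 20 to 120 N. Pads are 22 mm wide; open, the fingers measure 114 mm over their backs; the gripper's body (76 mm by 85 mm) begins 54 mm behind the grasp point. The pads swing forward as they close: fully open they stand 13 mm farther back than shut.
Start: joints at [-1.198, 0.576, 0.025, 1.437, -0.015, 1.129, -0.057], TCP at [297.722, 605.798, 242.289] pointing down, gripper open.
Joint ranges: [-2.76, 2.76], [-0.34, 2.15], [-1.52, 1.57], [0.19, 2.46], [-1.09, 4.23], [0.17, 1.99], [-2.82, 2.82]. Speed limits (rad/s): [2.22, 2.22, 3.01, 3.01, 3.14, 3.14, 3.14].

INTERFACE

Orientations are given as a unit quaternion [x, y, z, w].
In Python, from bench import arm gives the robot as it stands. The module is installed in compiled form; this text tells all that it offers.
- The arm moves only by the shell command python3 -m pendant 'ROWS' [OPENING] [FORCE]. ROWS is JSON, a list of rows, each a list of 6 numbers: the shift along the world's x, y, z in mm, then the turn, a rotation vector about the world's x, y, z in degrees. A call has 1 to 12 rows; each row is the pose to reach, as a shift and turn from the pose commanded when the call began; what a row does not reach only later rows make up. A row lasts 1/12 s, in which the tool goes at most 41.7 mm and 7.16 degrees, less where a joint would pass 70% of its speed; a pose out of reach is approached as far as the arm can. A call with a gripper value outside its range is refused whole. OPENING is the closure, from -1 (fully open) to 1 (shut), set as the call begins (- or left out, the last holds). The fingers move at their own pace and stop on an object; FORCE is the grip in N (left out, the last holds). Time passes only in rows, so rows that repeat a pose let the fingers close. It gives the time, the measured TCP pose, the force, the opening and the grip force at its end, in the units of the state.
- arm.get_state(): the state, without advancing time (a new reading comes with each control period).
- arm.capture(name): name is "scene" or "top" or "wrist"; returns a dict with "color" (480x640x3 uint8, red, green, blue), "range_z" (480x640 float32, mm along the optical axis (not along the pixel's ray), 0 where there is no reading), "fx", "fy", "cx", "cy" (pixels), "origin" and "attitude" of the camera in the world; the wrist camera has in their place "hand_eye" (4x4, takes a point from camera to tool coordinates, whose origin is the TCP and whose axes are the flange's). Camera axes: x right, y up, looking along -z (the intrinsics and any distortion apply to the point x, -y, -z); pixel columns grow to the right and rows downward; lengths in mm; the calibration is good to about 2 mm. A picture is of the moment at which its call begins: read the wrist's pose just before it.
- arm.finish_job(): hands the job in; it is judged then, once.
Trained networks look in the newest picture that a camera, given by its name, has taken for a name from the list of things; names that differ only in an ending like _2 or _b are one class to them, and where a whole thing is asked for, a point or a joint stands for the part that bears it (a point fixed in the world has none). Each returns a list of dicts, best first, with "conf" (0 to 1); they miss things now and then, are a little off and sometimes report something else, mostly with a low value. They report only what shows in the picture. A call takes as long as a camera call.
- arm.silhouettes(camera, label): "region" (480x640 bool, what is visible of it) and "rect" ([left, top, right, bottom] in pixels, round what is visible of it).
- arm.place_of(camera, label): "position" ([column, row] in pixels: a listed point, or the origin of a listed thing).
The state is a dict: "time_s": time; "q": joint angles; "qd": joint speeds; "joint_torque": joint torques, N m; "position": TCP position; "orientation": TCP orientation; "contact_force": force on the tool from outside, world axes, zero at the start; "wrist_torque": the same for the moment, N m; "width": finger opening in mm; "finger_force": force on a finger pad.
Only numpy, scipy, OpenCV 4.12 (cv2) and the standard library are available. Lean on these libraries where they do the work, as an engineer would, in place of code of your own. Each camera call takes 0.05 s, during which the arm holds its last target. There are 200 camera calls.

TASK

Put the open, empty culture bottle (the one without a cotton plug) into the labelling cradle: push the tall sprung plate back with the bottle's foot to open the gap, then lower the bottle into the V rests and let go, so that it lies level, clamped between the plate at its foot and the low fixed stop at its mouth. Leave the plugged bottles where they are.

Things in the scene. Friction and masses are not known exactly. Their poses are not given: they have to be found in the camera images.
- open_bottle: open, empty clear glass culture bottle without plug, lying near the bench's front edge, its place swapped at random with two plugged ones: body 29 mm across and 102 long, then neck 20 mm across, 142 mm in all, 48 to 84 g. Origin: centre of its flat foot, 14 mm above the bench; z axis towards the mouth, at first roughly to -y. Grip across the body about 64 mm from the foot, where it balances.
- plugged_bottle: bystander: clear glass culture bottle of the same shape, lying, with a white cotton plug in its mouth (164 mm long). Origin: centre of its foot, z axis towards the plug. A third lying bottle, with dark contents and a plug, is fixed and not listed.
- cradle: fixed grey jig 250 x 76 mm, top of its base at z = 10 mm. Origin on the bench below the middle of a loaded bottle; x axis from fixed stop to sprung plate (roughly +y), z up. Loaded bottle: foot at x = 71 mm, mouth at -71, axis at y = 0, z = 38 mm, on white V rests 20 to 24 mm to each side, at x = -58 to -48 and 31 to 41 mm, tops at z = 40 mm; open between them for fingers.
- bottle_mouth (a point): centre of the open bottle's mouth, on its axis 142 mm from the foot. Loaded, it bears on the inner face (x = -71 mm in the cradle's frame) of the low fixed stop, an aluminium block 50 mm wide, 12 thick, its top at z = 41 mm. A level bottle with its axis at z = 60 to 70 mm passes over stop and rests while its foot meets the taller plate.
- plate (a joint): travel (m) of the sprung plate, aluminium, 46 mm wide, z = 18 to 80 mm; 0 at rest, its face then at x = 47 mm of the cradle, 118 mm from the stop; grows as it is pushed to +x, up to 0.042; 0.024 with the bottle loaded. Its spring returns it at once: 2 N at rest, 6 N at 0.024, 8.5 N at the end. Housing behind it at x = 102 to 122 mm, top z = 63 mm.

How it is judged (in metres and radians):
On the way:
1. the sprung plate is pushed back at least 20 mm (value of joint plate above 0.02 m), for 0.1 s.
At the end, for the whole second after the job is handed in: the open bottle lies at rest in the V rests, its foot and its mouth each within 10 mm of their places along and across the cradle and within 9 mm in height (so the mouth does not ride on the stop), the sprung plate held back by it (travel 16 to 34 mm) (x of open_bottle in the frame of cradle between 0.061 and 0.081 m and y of open_bottle in the frame of cradle between -0.01 and 0.01 m and z of open_bottle in the frame of cradle between 0.029 and 0.047 m and x of bottle_mouth in the frame of cradle between -0.081 and -0.061 m and y of bottle_mouth in the frame of cradle between -0.01 and 0.01 m and z of bottle_mouth in the frame of cradle between 0.029 and 0.047 m and value of joint plate between 0.016 and 0.034 m and linear speed of open_bottle below 0.02 m/s); the robot touches nothing.
It fails at once if the clear plugged bottle is moved by more than 40 mm (distance of plugged_bottle from where it was at the start of the episode above 0.04 m).
It also fails if it takes over 35 s, if anything falls off the work surface, if the arm or the gripper's body presses on something with over 40 N, if the wrist force passes 120 N, or if a joint passes its speed limit or range.

## Working session

There is one attempt and no reset: what is moved stays moved. The work goes in short steps, Python scripts to look and compute and a shell command to move; the robot and the scene stay as the last step left them, time stands still between calls to the robot, and variables do not carry over. Pictures are saved under pics/ and viewed, at most 10 in all, crops included, and the job is handed in when it is done.

```bash
mkdir -p pics; cat > h.py <<'E'
import numpy as np, cv2
from bench import arm
from scipy.spatial.transform import Rotation as R
def cam(c,st=None):
    if 'hand_eye' in c:
        H=np.array(c['hand_eye']);T=np.eye(4);T[:3,:3]=R.from_quat(st['orientation']).as_matrix();T[:3,3]=st['position'];return T@H
    T=np.eye(4);a=np.array(c['attitude']);T[:3,:3]=a if a.shape==(3,3) else R.from_quat(a).as_matrix();T[:3,3]=c['origin'];return T
def ray(c,T,u,v):
    d=np.array([(u-c['cx'])/c['fx'],-(v-c['cy'])/c['fy'],-1.]);return T[:3,3],T[:3,:3]@d
def at_z(c,T,p,z):
    o,d=ray(c,T,*p);return o+d*(z-o[2])/d[2]
def cloud(c,T):
    v,u=np.mgrid[:480,:640];z=c['range_z'];P=np.stack([(u-c['cx'])/c['fx']*z,-(v-c['cy'])/c['fy']*z,-z],-1)
    return P@T[:3,:3].T+T[:3,3]
def save(c,n,box=None,s=1):
    im=c['color'][...,::-1]
    if box: im=im[box[1]:box[3],box[0]:box[2]]
    cv2.imwrite('pics/'+n+'.png',cv2.resize(im,None,fx=s,fy=s,interpolation=cv2.INTER_CUBIC))
E
python3 - <<'E'
from h import *
np.set_printoptions(precision=1,suppress=True)
st=arm.get_state();print(st['position'],st['orientation'],st['width'])
for n in ['scene','top','wrist']:
    c=arm.capture(n);print(n,[k for k in c if k not in('color','range_z')],c['fx'],{k:np.array(v).tolist() for k,v in c.items() if k in('origin','attitude','hand_eye','distortion','dist')})
    T=cam(c,st);save(c,n)
    for l,z in [('open_bottle',14),('plugged_bottle',14),('cradle',0),('bottle_mouth',14)]:
        for r in arm.place_of(n,l)[:3]: print(l,r['conf'],r['position'],at_z(c,T,r['position'],z))
    for l in ['open_bottle','plugged_bottle','cradle','plate']:
        for r in arm.silhouettes(n,l)[:3]: print(' sil',l,r['conf'],r['rect'])
E
```

```text
[297.5 605.4 241.4] [ 0.2  1.  -0.  -0. ] 85.52167883754811
scene ['fx', 'fy', 'cx', 'cy', 'origin', 'attitude'] 464.55761647677997 {'origin': [8.151157702227149, 665.6044766479392, 433.931252198423], 'attitude': [-0.16896169568736294, 0.5062772275693616, 0.8088125765854822, -0.2468957881218007]}
open_bottle 0.8 [313.9, 283.6] [416.6  91.8  14. ]
plugged_bottle 0.76 [242.0, 347.4] [402.5 292.2  14. ]
cradle 0.67 [197.7, 299.9] [568.6 225.9   0. ]
bottle_mouth 0.6 [341.9, 250.6] [442.4 -44.   14. ]
 sil open_bottle 0.77 [308.0, 245.5, 349.1, 292.2]
 sil open_bottle 0.54 [237.1, 290.5, 301.6, 358.9]
 sil cradle 0.97 [117.7, 261.3, 254.8, 355.5]
 sil plate 0.93 [122.2, 270.8, 187.3, 327.9]
top ['fx', 'fy', 'cx', 'cy', 'origin', 'attitude'] 481.60141927324116 {'origin': [304.7681152168648, 32.269978721822675, 954.9367487616388], 'attitude': [0.06018786763684128, -0.07247244428967942, -0.7002405277140559, 0.7076640225097995]}
open_bottle 0.6 [284.2, 263.2] [422.1  98.   14. ]
plugged_bottle 0.58 [176.8, 272.9] [400.8 306.3  14. ]
cradle 0.72 [223.5, 195.8] [560.8 226.1   0. ]
bottle_mouth 0.82 [360.7, 255.7] [438.7 -52.4  14. ]
 sil open_bottle 0.6 [283.9, 249.0, 359.9, 269.2]
 sil plugged_bottle 0.94 [178.4, 260.5, 265.1, 284.2]
 sil cradle 0.96 [149.9, 172.5, 274.9, 220.8]
 sil plate 0.96 [168.5, 176.4, 201.2, 203.1]
wrist ['fx', 'fy', 'cx', 'cy', 'hand_eye'] 419.0517347746125 {'hand_eye': [[-0.00016956320021469917, 0.9530482978714769, 0.3028182840790806, 76.93854964339636], [0.9999996456740843, 0.00041129387061524675, -0.000734499186062454, 0.47350027397818906], [-0.0008245605032168882, 0.3028180522386828, -0.9530480299220727, -132.19325378808188], [0.0, 0.0, 0.0, 1.0]]}
 sil cradle 0.63 [199.3, 462.5, 213.8, 474.0]
```

View pics/top.png

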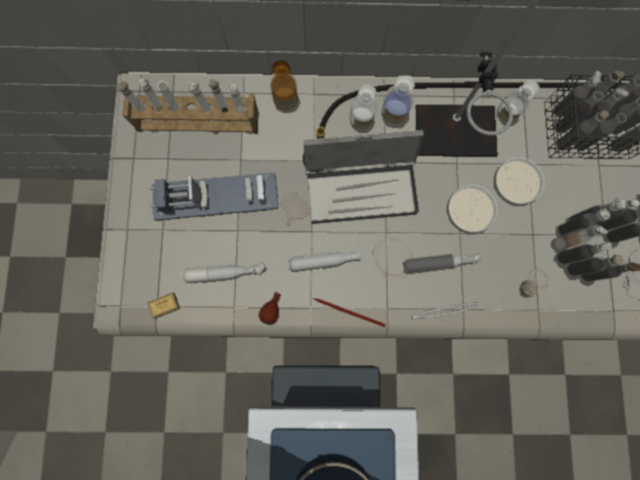

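View pics/scene.png

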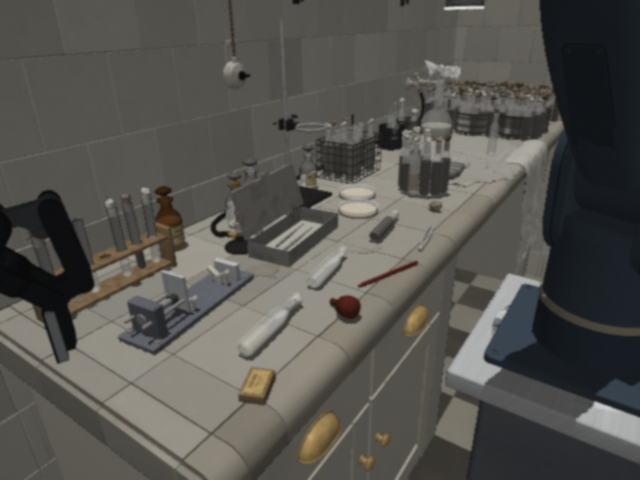

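```bash
python3 - <<'E'
from h import *
np.set_printoptions(precision=1,suppress=True)
for n in ['top','scene']:
    c=arm.capture(n);T=cam(c);P=cloud(c,T)
    for l in ['plate','cradle','open_bottle','plugged_bottle']:
        for r in arm.silhouettes(n,l)[:2]:
            Q=P[r['region']&(c['range_z']>0)]
            print(n,l,r['conf'],'n',len(Q),'med',np.median(Q,0),'p5',np.percentile(Q,5,0),'p95',np.percentile(Q,95,0))
            if l=='plate':
                for lo,hi in [(70,90)]:
                    S=Q[(Q[:,2]>lo)&(Q[:,2]<hi)]
                    if len(S)>5: print('  top face',len(S),S.mean(0),cv2.minAreaRect(S[:,:2].astype(np.float32)))
            if l=='cradle':
                S=Q[(Q[:,2]>3)&(Q[:,2]<20)]; print('  base',len(S),cv2.minAreaRect(S[:,:2].astype(np.float32)))
            if 'bottle' in l:
                m=r['region'];v,u=np.nonzero(m);G=np.array([at_z(c,T,p,14)[:2] for p in zip(u,v)],np.float32);print('  rect',cv2.minAreaRect(G))
E
```

```text
top plate 0.65 n 358 med [551.9 274.1  44.6] p5 [533.6 270.3  28.1] p95 [571.7 319.8  79.8]
  top face 93 [552.6 273.7  77.5] ((553.8131713867188, 274.5013732910156), (42.32524871826172, 6.908182621002197), 6.202108860015869)
top cradle 0.97 n 4598 med [553.9 245.   10.3] p5 [521.2 131.9   6.5] p95 [595.1 341.6  62.4]
  base 3168 ((559.452880859375, 243.54135131835938), (77.21104431152344, 250.37892150878906), 6.4201884269714355)
top open_bottle 0.96 n 947 med [429.2  29.7  24.3] p5 [412.6 -36.4  13.9] p95 [444.1  83.9  29.5]
  rect ((430.9707336425781, 21.87457275390625), (31.144010543823242, 140.8494415283203), 8.567667961120605)
top plugged_bottle 0.64 n 1096 med [403.8 227.   23.6] p5 [388.6 148.2  12.8] p95 [417.3 289.7  29.1]
  rect ((404.28900146484375, 220.24874877929688), (30.114343643188477, 163.76295471191406), 4.6281890869140625)
scene plate 0.64 n 977 med [552.1 279.   43.7] p5 [534.3 272.8  18.8] p95 [577.7 350.6  78.8]
  top face 152 [555.6 277.5  75.9] ((556.2989501953125, 276.4521179199219), (45.5990104675293, 6.742502212524414), 7.081340789794922)
scene cradle 0.69 n 5543 med [546.9 280.6  13.2] p5 [519.1 152.8   6.3] p95 [584.4 361.1  63.5]
  base 2971 ((560.5912475585938, 244.89675903320312), (79.24588012695312, 250.1065216064453), 6.0844035148620605)
scene open_bottle 0.79 n 677 med [423.2  49.   21.6] p5 [412.5 -38.3   8.5] p95 [437.8  90.9  28. ]
  rect ((431.7742614746094, 22.704998016357422), (34.838623046875, 168.18438720703125), 6.754640579223633)
scene plugged_bottle 0.67 n 1371 med [397.4 247.2  22.1] p5 [386.8 154.8   9.1] p95 [411.9 296.9  28.3]
  rect ((407.77392578125, 218.58029174804688), (37.195716857910156, 178.25958251953125), 7.230027675628662)
```

The top view shows the open bottle (cols 290–360, row ~260), with the plugged one to its left (185–265, 272) and the dark one to its right. The cradle is at (150–277, 195) with its plate at col ~200. The network's labels match this. I'll move above the open bottle now.

```bash
python3 -m pendant '[[8,-38,0,0,0,-5],[18,-76,0,0,0,-11],[28,-114,0,0,0,-17],[38,-152,0,0,0,-23],[47,-190,0,0,0,-29],[57,-228,0,0,0,-35],[66,-266,0,0,0,-41],[76,-304,0,0,0,-47],[85,-342,0,0,0,-53],[95,-380,0,0,0,-59],[104,-418,0,0,0,-59],[114,-456,0,0,0,-59]]' -0.2
python3 -m pendant '[[8,-36,-10,0,0,0],[18,-72,-25,0,0,0],[28,-108,-45,0,0,0],[28,-109,-70,0,0,0],[28,-109,-70,0,0,0]]'
python3 - <<'E'
from h import *
np.set_printoptions(precision=2,suppress=True)
st=arm.get_state();c=arm.capture('wrist');T=cam(c,st);save(c,'w1')
print(st['time_s'],st['q'],st['position'],R.from_quat(st['orientation']).as_matrix(),st['width'],st['contact_force'])
for l,z in [('open_bottle',14),('bottle_mouth',14)]:
    for r in arm.place_of('wrist',l)[:2]: print(l,r['conf'],r['position'],at_z(c,T,r['position'],z))
for r in arm.silhouettes('wrist','open_bottle')[:2]:
    v,u=np.nonzero(r['region']);print(r['conf'],r['rect'],cv2.minAreaRect(np.array([at_z(c,T,p,14.5)[:2] for p in zip(u,v)],np.float32)))
    P=cloud(c,T)[r['region']&(c['range_z']>0)];print(np.percentile(P,[5,50,95],axis=0))
    # body axis line: median x per y slice
    for y in range(-40,100,20):
        S=P[abs(P[:,1]-y)<6]
        if len(S)>10:
            t=S[S[:,2]>np.percentile(S[:,2],60)];print(y,len(S),S[:,0].min(),S[:,0].max(),np.median(t[:,0]),S[:,2].max())
E
```

```text
time_s: 2.85
position: [411.7, 148.1, 242.6]
orientation: [0.677, 0.736, 0.0, 0.0]
contact_force: [1.1, 1.0, -0.5]
width: 51.5
finger_force: 0.0
time_s: 3.27
position: [438.3, 38.5, 169.7]
orientation: [0.678, 0.735, -0.002, -0.001]
contact_force: [-0.7, 0.0, -0.3]
width: 51.4
finger_force: 0.0
3.2667 [-0.49  0.35  0.39  2.13 -0.21  0.69  0.12] [438.27  38.46 169.65] [[-0.08  1.   -0.  ]
 [ 1.    0.08 -0.  ]
 [-0.   -0.   -1.  ]] 51.372549903201154 [-0.73  0.04 -0.32]
open_bottle 0.96 [304.2, 146.2] [424.6  91.1  14. ]
bottle_mouth 0.8 [312.8, 335.3] [441.18 -51.56  14.  ]
0.78 [285.0, 148.7, 329.5, 343.7] ((432.8505859375, 17.478084564208984), (29.19388198852539, 146.66917419433594), 7.692182540893555)
[[416.29 -37.92  19.19]
 [432.15  35.42  26.42]
 [445.69  85.1   29.55]]
-40 333 432.47608950800566 450.9060474525326 441.30898326611765 24.99283252800467
-20 291 427.6537955197904 447.50716393634605 438.20418703767024 26.842557527971394
0 586 418.3672195375101 449.6904701175837 435.14381535902635 30.641285160864186
20 646 418.65019993950807 447.9658953930187 432.7282477084601 30.64790958709324
40 692 415.22997683725106 444.8161533087581 430.1615375159639 31.490207170561348
60 730 412.81118599913157 442.4295887655457 427.0461566709805 31.469729247691987
80 787 410.46035840177325 439.3551829692487 424.6244373879399 30.68793177361067
```

View pics/w1.png

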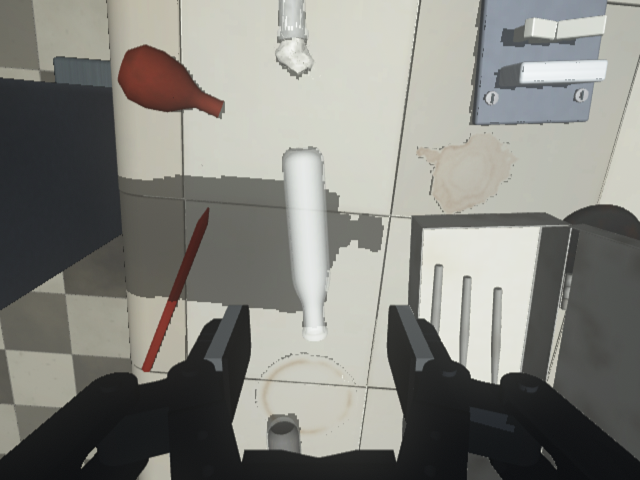

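The wrist view shows the open, unplugged bottle, foot at (303,150) and mouth at (313,338), between the fingers. I'll grasp it.

```bash
python3 -m pendant '[[-6.5,-10.5,-30,0,0,3.2],[-6.5,-10.5,-65,0,0,3.2],[-6.5,-10.5,-100,0,0,3.2],[-6.5,-10.5,-130,0,0,3.2],[-6.5,-10.5,-148,0,0,3.2],[-6.5,-10.5,-154,0,0,3.2],[-6.5,-10.5,-154,0,0,3.2]]' -0.2
python3 -m pendant '[[0,0,0,0,0,0],[0,0,0,0,0,0],[0,0,0,0,0,0],[0,0,0,0,0,0],[0,0,0,0,0,0],[0,0,0,0,0,0]]' 1 40
```

```text
time_s: 4.05
position: [433.4, 31.3, 18.0]
orientation: [0.655, 0.755, -0.0, -0.001]
contact_force: [0.2, 0.5, 0.6]
width: 51.0
finger_force: 0.0
time_s: 4.55
position: [434.2, 30.9, 19.8]
orientation: [0.656, 0.755, 0.001, 0.001]
contact_force: [-1.6, 1.3, 7.9]
width: 26.9
finger_force: 39.2
```

```bash
python3 -m pendant '[[0,0,0,0,0,0],[0,0,0,0,0,0],[0,0,0,0,0,0],[0,0,0,0,0,0],[0,0,-3,0,0,0],[0,0,-3,0,0,0]]' -0.2
python3 - <<'E'
from h import *
np.set_printoptions(precision=2,suppress=True)
st=arm.get_state();c=arm.capture('wrist');T=cam(c,st);save(c,'w2');print(st['position'],st['contact_force'])
P=cloud(c,T)
for r in arm.silhouettes('wrist','open_bottle')[:1]:
    P=P[r['region']&(c['range_z']>0)];print(r['conf'],r['rect'])
    for y in range(-40,100,20):
        S=P[abs(P[:,1]-y)<6]
        if len(S)>10: print(y,len(S),S[:,0].min(),S[:,0].max(),S[:,2].max())
for r in arm.place_of('wrist','open_bottle')[:2]: print(r['conf'],r['position'],at_z(c,T,r['position'],14))
E
```

```text
time_s: 5.05
position: [433.2, 30.3, 15.0]
orientation: [0.656, 0.755, -0.0, -0.0]
contact_force: [0.9, 0.9, 0.4]
width: 51.0
finger_force: 0.0
[433.18  30.32  14.96] [0.87 0.92 0.4 ]
0.72 [278.0, 164.1, 366.9, 456.9]
0 1901 424.3467152177927 452.7630037849763 30.6415862775479
20 2347 419.35143614806236 451.2282029689839 30.626703442058854
40 2714 418.66027774188774 448.68327235846533 78.4614303375634
60 3099 415.23699672640527 445.65805386227055 30.98388725176845
80 3639 413.6189504226945 445.41254144591676 30.864253041642357
0.71 [324.0, 169.0] [427.38  89.58  14.  ]
```

View pics/w2.png

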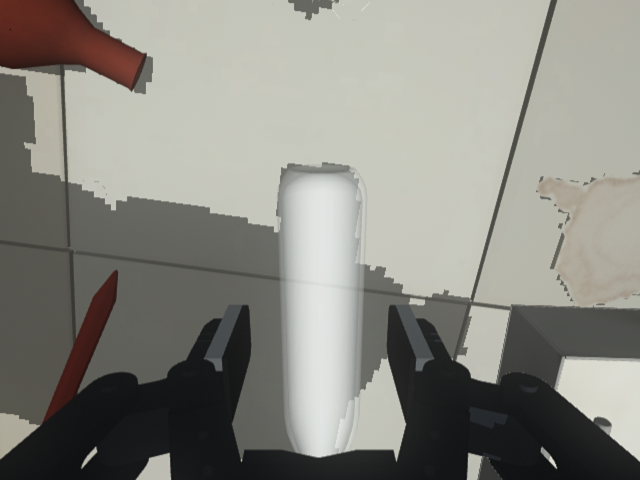

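```bash
python3 -m pendant '[[0,0,-3,0,0,0],[0,0,-3,0,0,0],[0,0,-3,0,0,0]]'
python3 -m pendant '[[0,0,0,0,0,0],[0,0,0,0,0,0],[0,0,0,0,0,0],[0,0,0,0,0,0],[0,0,0,0,0,0],[0,0,0,0,0,0]]' 1 40
```

```text
time_s: 5.45
position: [433.1, 30.3, 12.1]
orientation: [0.656, 0.755, -0.0, -0.0]
contact_force: [0.6, 1.1, -0.1]
width: 51.5
finger_force: 0.0
time_s: 5.95
position: [433.3, 30.3, 12.4]
orientation: [0.656, 0.755, 0.0, 0.0]
contact_force: [-0.6, -0.2, 5.1]
width: 27.8
finger_force: 39.2
```

```bash
python3 -m pendant '[[0,0,10,0,0,0],[0,0,35,0,0,0],[0,0,70,0,0,0],[5,10,105,0,0,0],[10,30,130,0,0,0],[20,60,140,0,0,0],[40,90,140,0,0,-1],[65,120,140,0,0,-1.5],[90,150,140,0,0,-1.5],[115,165,140,0,0,-1.5],[130,170,140,0,0,-1.5],[130,170,140,0,0,-1.5]]'
python3 - <<'E'
from h import *
np.set_printoptions(precision=1,suppress=True)
st=arm.get_state();print(st['position'],st['width'],st['q'])
c=arm.capture('wrist');T=cam(c,st);save(c,'w3')
for r in arm.silhouettes('wrist','plate')[:1]:
    Q=cloud(c,T)[r['region']&(c['range_z']>0)];S=Q[(Q[:,2]>70)&(Q[:,2]<90)];print(r['conf'],r['rect'],S.mean(0),cv2.minAreaRect(S[:,:2].astype(np.float32)))
for n in ['top','scene']:
    c=arm.capture(n);T=cam(c);P=cloud(c,T);save(c,n+'3')
    for r in arm.silhouettes(n,'open_bottle')[:2]:
        Q=P[r['region']&(c['range_z']>0)];Q=Q[Q[:,2]>100];print(n,r['conf'],r['rect'],len(Q))
        if len(Q)>20:
            print(np.percentile(Q,[2,50,98],axis=0));k=Q.mean(0);w=np.linalg.svd(Q-k,full_matrices=False)[2][0];print(k,w)
E
```

```text
time_s: 6.95
position: [565.7, 202.4, 151.6]
orientation: [0.665, 0.747, 0.001, 0.001]
contact_force: [-0.2, 0.4, -1.2]
width: 27.4
finger_force: 39.7
[565.7 202.4 151.6] 27.41268171071467 [-0.7  0.6  0.4  1.8 -0.3  0.8 -0. ]
0.93 [269.0, 15.5, 368.6, 128.1] [558.1 274.1  80.2] ((557.8565673828125, 273.9375305175781), (45.670284271240234, 5.935204982757568), 6.615675926208496)
top 0.58 [181.6, 161.8, 268.7, 184.8] 747
[[544.4 121.5 153.3]
 [561.  173.6 162.5]
 [576.2 258.1 168.3]]
[560.6 184.  162.2] [-0.1  1.   0. ]
top 0.43 [168.2, 171.6, 279.1, 219.1] 11
scene 0.59 [170.6, 195.7, 234.3, 235.8] 785
[[543.4 125.3 145. ]
 [552.4 228.4 158.5]
 [568.7 260.7 167.9]]
[553.5 215.1 158. ] [-0.1  1.   0. ]
```

View pics/w3.png

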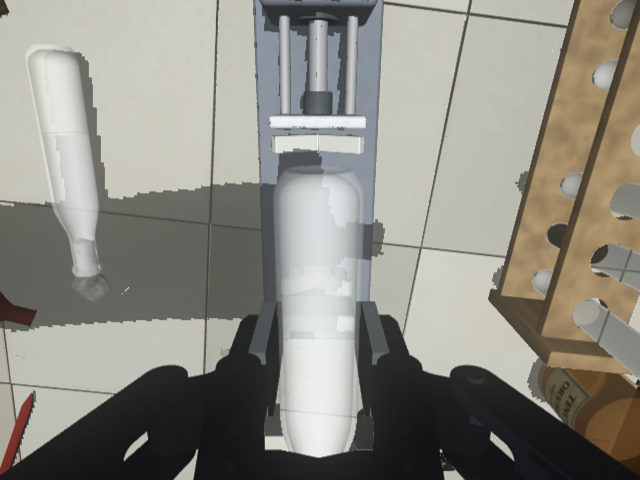

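View pics/scene3.png

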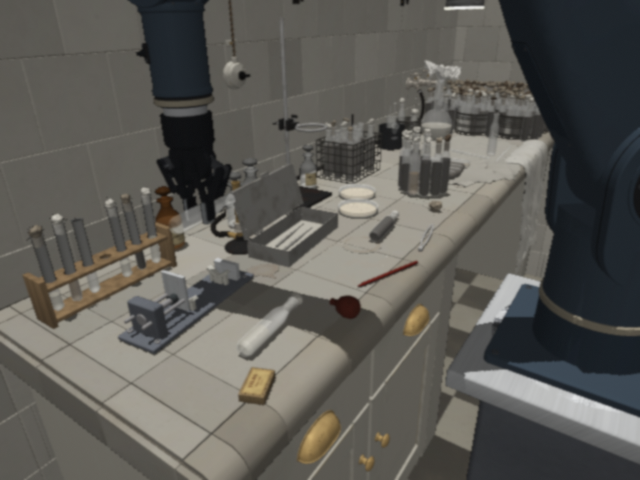

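The wrist view shows the bottle level and lined up with the plate: foot at (318,170), plate top at (318,120). Next I'll back off slightly, lower to push height, and push along the cradle axis (-0.114, 0.993).

```bash
python3 -m pendant '[[0.6,-5,-15,0,0,0],[0.6,-5,-40,0,0,0],[0.6,-5,-65,0,0,0],[0.6,-5,-82,0,0,0],[0.6,-5,-87,0,0,0],[0.6,-5,-87,0,0,0],[0.6,-5,-87,0,0,0]]' 1 55
python3 -m pendant '[[-0.6,5,0,0,0,0],[-1.1,10,0,0,0,0],[-1.7,15,0,0,0,0],[-2.3,20,0,0,0,0],[-2.3,20,0,0,0,0]]'
```

```text
time_s: 7.83
position: [564.1, 195.1, 66.0]
orientation: [0.666, 0.746, 0.0, 0.0]
contact_force: [0.1, -0.5, -0.1]
width: 26.6
finger_force: 56.8
time_s: 8.25
position: [561.8, 216.5, 65.8]
orientation: [0.665, 0.747, 0.001, 0.0]
contact_force: [1.7, -3.1, 0.4]
width: 26.9
finger_force: 57.0
```

```bash
python3 -m pendant '[[-0.6,5,0,0,0,0],[-1.1,10,0,0,0,0],[-1.7,15,0,0,0,0],[-2.3,20,0,0,0,0],[-2.6,23,0,0,0,0],[-2.6,23,0,0,0,0],[-2.6,23,0,0,0,0]]'
python3 - <<'E'
from h import *
np.set_printoptions(precision=1,suppress=True)
st=arm.get_state();print(st['position'],st['width'],st['contact_force'])
c=arm.capture('wrist');T=cam(c,st);save(c,'w4')
for r in arm.silhouettes('wrist','plate')[:1]:
    Q=cloud(c,T)[r['region']&(c['range_z']>0)];S=Q[(Q[:,2]>70)&(Q[:,2]<90)];print(r['conf'],r['rect'],S.mean(0),cv2.minAreaRect(S[:,:2].astype(np.float32)))
for n in ['top','scene']:
    c=arm.capture(n);T=cam(c);save(c,n+'4')
    for l,z in [('open_bottle',66),('bottle_mouth',66)]:
        for r in arm.place_of(n,l)[:1]: print(n,l,r['conf'],r['position'],at_z(c,T,r['position'],z))
    P=cloud(c,T)
    for r in arm.silhouettes(n,'open_bottle')[:1]:
        Q=P[r['region']&(c['range_z']>0)];Q=Q[Q[:,2]>50];print(np.percentile(Q,[2,50,98],axis=0));k=Q.mean(0);print(k,np.linalg.svd(Q-k,full_matrices=False)[2][0])
E
```

```text
time_s: 8.83
position: [559.2, 237.9, 65.4]
orientation: [0.666, 0.746, -0.0, 0.0]
contact_force: [2.4, -5.5, 1.7]
width: 26.9
finger_force: 57.2
[559.2 237.9  65.4] 26.9413301948832 [ 2.4 -5.5  1.7]
0.9 [243.1, 76.8, 407.4, 174.7] [554.8 301.5  79.7] ((554.8262939453125, 300.95013427734375), (46.18112564086914, 6.3197760581970215), 6.2566118240356445)
top open_bottle 0.75 [177.3, 191.7] [549.9 300.5  66. ]
top bottle_mouth 0.72 [256.0, 181.6] [572.  152.2  66. ]
[[540.1 159.   65.6]
 [557.7 208.4  75.7]
 [571.6 295.6  82.3]]
[556.9 217.8  75.5] [-0.2  1.   0. ]
scene open_bottle 0.59 [167.1, 287.9] [549.1 294.9  66. ]
scene bottle_mouth 0.88 [223.3, 251.2] [565.1 157.5  66. ]
[[540.9 161.2  59.6]
 [549.9 260.2  73.5]
 [566.9 294.3  81.7]]
[551.1 244.5  72.8] [-0.1  1.   0.1]
```

View pics/w4.png

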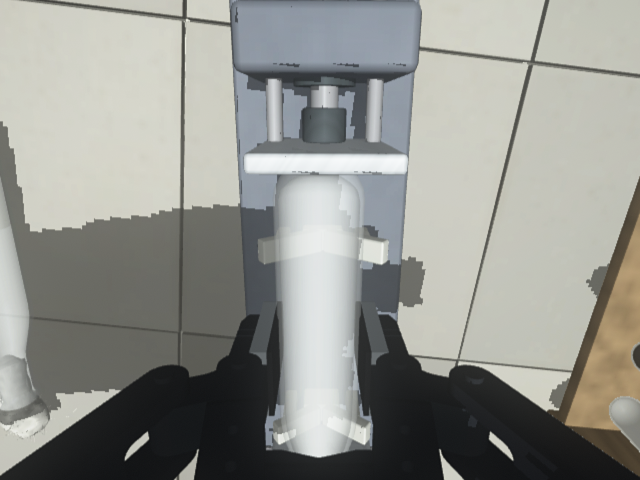

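Wrist view: the foot is flush on the plate, plate edge at (326,165), pushed back about 27 mm. The rests are centred at col ~324 and the bottle at ~318, so I need about 2.5 mm in +x. Next I'll push 2 mm more, correct sideways, and lower.

```bash
python3 -m pendant '[[1,2,0,0,0,0],[2.5,2,0,0,0,0],[2.5,2,-6,0,0,0],[2.5,2,-12,0,0,0],[2.5,2,-18,0,0,0],[2.5,2,-23,0,0,0],[2.5,2,-25,0,0,0],[2.5,2,-25,0,0,0]]'
python3 - <<'E'
from h import *
np.set_printoptions(precision=1,suppress=True)
st=arm.get_state()
c=arm.capture('wrist');T=cam(c,st)
for r in arm.silhouettes('wrist','plate')[:1]:
    Q=cloud(c,T)[r['region']&(c['range_z']>0)];S=Q[(Q[:,2]>70)&(Q[:,2]<90)];print(r['conf'],r['rect'],S.mean(0),cv2.minAreaRect(S[:,:2].astype(np.float32)))
c=arm.capture('scene');save(c,'s5',(110,200,270,360),4)
T=cam(c)
for l in ['open_bottle','bottle_mouth']:
    for r in arm.place_of('scene',l)[:1]: print(l,r['conf'],r['position'],at_z(c,T,r['position'],40))
E
```

```text
time_s: 10.0
position: [561.1, 239.3, 39.6]
orientation: [0.666, 0.746, -0.001, 0.0]
contact_force: [0.8, -5.3, 0.2]
width: 26.9
finger_force: 57.2
0.7 [214.1, 76.6, 423.3, 190.0] [554.5 302.7  79.5] ((554.5171508789062, 302.0742492675781), (46.085357666015625, 6.491092205047607), 6.22967004776001)
open_bottle 0.61 [170.1, 302.3] [548.4 294.8  40. ]
bottle_mouth 0.86 [222.4, 261.4] [576.3 152.3  40. ]
```

View pics/s5.png

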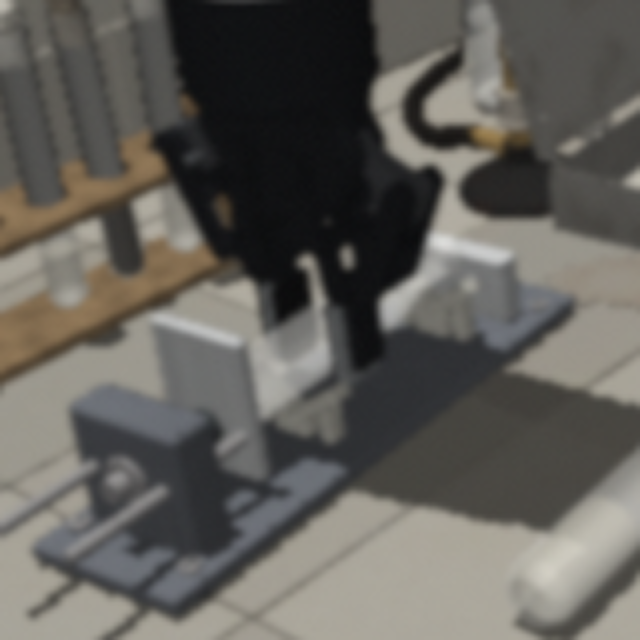

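The crop shows the bottle between plate (200,390) and stop (480,270), low in the rests and clear of the stop, with no upward force yet. I'll lower the rest of the way.

```bash
python3 -m pendant '[[0,0,-2,0,0,0],[0,0,-3.5,0,0,0],[0,0,-3.5,0,0,0],[0,0,-3.5,0,0,0]]'
```

```text
time_s: 10.58
position: [561.2, 239.4, 36.5]
orientation: [0.666, 0.746, -0.001, 0.0]
contact_force: [0.7, -6.1, 0.5]
width: 27.1
finger_force: 57.3
```

```bash
python3 -m pendant '[[0,0,-1.5,0,0,0],[0.2,-2,-1.5,0,0,0],[0.3,-3,-1.5,0,0,0],[0.3,-3,-1.5,0,0,0]]'
```

```text
time_s: 10.92
position: [561.0, 238.4, 36.1]
orientation: [0.666, 0.746, 0.0, -0.001]
contact_force: [-4.9, -2.0, 12.2]
width: 27.0
finger_force: 58.4
```

Seated on the rests (12 N upward). I'll release and check before lifting clear.

```bash
python3 -m pendant '[[0,0,0,0,0,0],[0,0,0,0,0,0],[0,0,0,0,0,0],[0,0,0,0,0,0],[0,0,0,0,0,0]]' -0.2
python3 -m pendant '[[0,0,10,0,0,0],[0,0,30,0,0,0],[0,0,60,0,0,0],[0,0,95,0,0,0],[0,0,130,0,0,0],[0,-30,150,0,0,0],[0,-30,150,0,0,0]]'
python3 - <<'E'
from h import *
np.set_printoptions(precision=1,suppress=True)
st=arm.get_state()
c=arm.capture('wrist');T=cam(c,st);save(c,'w6');P=cloud(c,T)
for r in arm.silhouettes('wrist','plate')[:1]:
    Q=P[r['region']&(c['range_z']>0)];S=Q[(Q[:,2]>70)&(Q[:,2]<90)];print(r['conf'],S.mean(0))
for n in ['wrist','scene','top']:
    if n!='wrist': c=arm.capture(n);T=cam(c);P=cloud(c,T);save(c,'x'+n,(110,200,270,360) if n=='scene' else None,4 if n=='scene' else 1)
    for l in ['open_bottle','bottle_mouth']:
        for r in arm.place_of(n,l)[:1]: print(n,l,r['conf'],r['position'],at_z(c,T,r['position'],38))
    for r in arm.silhouettes(n,'open_bottle')[:1]:
        Q=P[r['region']&(c['range_z']>0)]
        for y in range(165,300,20):
            S=Q[abs(Q[:,1]-y)<6]
            if len(S)>8: print(y,len(S),np.percentile(S[:,2],95),(S[:,0].min()+S[:,0].max())/2)
E
```

```text
time_s: 11.33
position: [561.6, 237.6, 35.1]
orientation: [0.666, 0.746, -0.0, -0.0]
contact_force: [-0.2, 0.1, -0.1]
width: 51.3
finger_force: 0.0
time_s: 11.92
position: [564.4, 202.4, 191.2]
orientation: [0.667, 0.745, 0.003, 0.003]
contact_force: [1.0, -2.2, 0.0]
width: 51.2
finger_force: 0.0
0.78 [555.1 297.5  80. ]
165 384 47.441246512756706 570.3021608401393
185 370 49.663166973974306 566.0125992808073
205 666 53.29497093299162 564.754691112805
225 734 53.289053196985385 563.3453827921653
245 808 53.291933652037955 560.8776074485452
265 848 53.40266231500026 558.7093611064807
285 903 53.244319094322336 556.2441078603174
scene open_bottle 0.74 [168.1, 302.3] [553.8 294.6  38. ]
scene bottle_mouth 0.73 [223.3, 262.2] [575.5 151.1  38. ]
165 56 45.898648459221064 567.1007712531384
185 39 47.52787811661369 601.079628792331
205 92 51.74048834361154 597.8658837694526
225 102 52.19220302433545 561.9567867840095
245 108 52.050229682464256 556.9523831424083
265 108 52.10249090807314 554.3551521388551
285 47 49.456206168321636 546.8606460838291
top open_bottle 0.95 [181.3, 191.5] [558.2 301.2  38. ]
top bottle_mouth 0.72 [258.4, 187.0] [569.4 150.8  38. ]
165 47 47.40600661370223 567.2367490579398
185 60 50.47919335381341 540.2916756187811
205 88 52.708770963516336 568.9853914821956
225 65 52.61263021741718 561.2932544669593
245 32 49.761511467310115 548.2967752419515
265 41 51.80414996242462 547.5644017194904
285 90 52.182727040474006 555.061853875523
```

View pics/xscene.png

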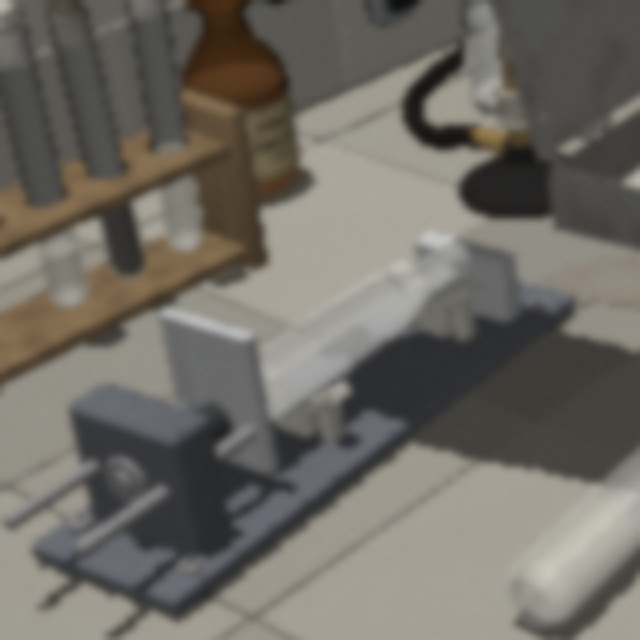

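View pics/w6.png

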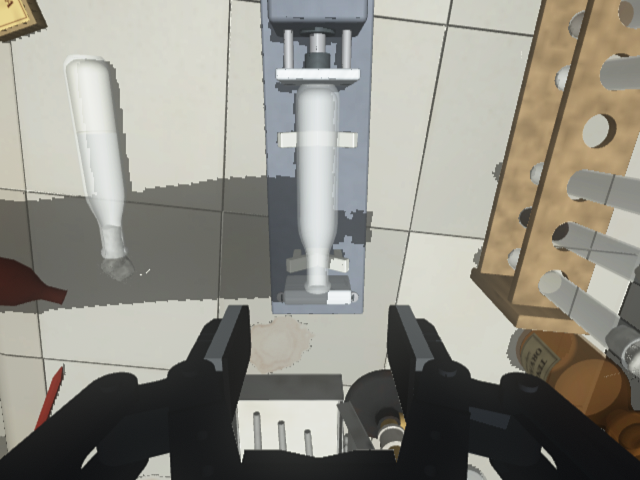

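The views show the bottle level in the rests. Its foot is at the plate (318,80), its mouth is at the stop (316,290), the body axis is about 38.5 mm up, and the plate is held back about 23.6 mm. The gripper is clear, so I'll hand in.

```bash
python3 -c "
from bench import arm
print(arm.finish_job())"
```

```text
the job is handed in; nothing more can be done
None
```

The open bottle lies level in the V rests, clamped between the stop and the plate, which it holds back about 24 mm; the plugged bottles were left alone, and the job is handed in at about 12 s (no verdict was returned).

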